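# Find and hold the heavy side of an unbalanced rotor

## Task

Lift the loose ring weight by its rim off the upper arm of the rotor on the balancing stand and lay it flat on the steel tray. Then turn the rotor by its grips, feel which side of it is heavy, and bring the heavy side straight down. Finish while still holding the rotor like that by one of its grips, and leave the other things where they are.

Things in the scene. Friction and masses are not known exactly. Their poses are not given: they have to be found in the camera images.
- stand: Fixed stand: dark steel foot plate 130 x 120 x 12 mm and two aluminium posts, 12 mm thick, 36 mm to either side of the middle, with bearing bosses of radius 17 mm round the axle; nothing of it is higher than 135 mm. The rotor's drag also acts at rest, either way, so a pull felt when still needs comparing from both directions. Origin under the centre of the plate, z up, y along the axle.
- axle (a point): Middle of the rotor, on its axle, 118 mm above the worktop. Fixed in the stand: y axis along the level axle, z up, x level and square to the axle.
- rotor: Grey drum, radius 42, width 32 mm; six steel arms 10 mm thick, 60 degrees apart, each with a collar (42 mm across, outer face 50 mm from the axle) and at its end a black grip: a roller 20 mm across, 22 mm long (parallel to the axle), centre 88 mm from the axle, turning freely on its arm. Origin on the axle, z along the arm that is up at the start. Some 0.8 kg is hidden off centre in the drum.
- rotor_turn (a joint): Rotor angle (rad), many turns free. 0: an arm is straight up; grows as the top moves to +x of axle; arm k is at joint + 60 k degrees from up. Bearing drag 0.28 N m, just more than the hidden mass pulls (0.19 to 0.26): the rotor stays as left. A grip takes 3.2 N plus or minus up to 3 N, least as the heavy side goes down. The heavy side varies and starts over 40 degrees from down.
- ring_center (a point): Centre of the ring weight: a loose plain steel ring, 56 mm outside, 36 mm hole, 16 mm high, 90 g; z is its axis. At the start it lies on the collar of the rotor's upper arm, which passes through its hole, with the arm's grip 30 mm above the ring's centre; it lifts straight off over the grip.
- ring: The same ring weight; origin at the centre of its underside.
- tray_center (a point): Centre of the floor of the fixed steel tray, 2 mm above the worktop; the tray is 170 mm along its x and 260 mm along its y, the flat floor inside is 132 x 224 mm and the rim 24 mm high. Two sample tubes lie on it near its +y end (60 to 110 mm from the centre over about 80 mm of x); the rest is free.
- tube_1: Sample tube lying on the tray, 14 mm thick, 79 mm long; bystander.
- tube_2: Sample tube lying on the tray beside the first, the same size; bystander.
- cup: Clear screw-cap specimen cup, 60 mm across, 70 mm high, standing on the worktop; bystander; origin at the centre of its underside.
- vial: Slim capped vial, 35 mm across, 80 mm high, standing on the worktop; bystander; origin at the centre of its underside.
- marker: Pen, 135 mm long, 17 mm thick, lying on the worktop; bystander.
Mind the look-alikes: they are no part of the job. Of the things that look like the stand, the larger one is meant.

How it is judged (in metres and radians):
On the way:
1. the ring weight lies flat on the tray, let go (x of ring_center in the frame of tray_center between -0.06 and 0.06 m and y of ring_center in the frame of tray_center between -0.105 and 0.105 m and z of ring_center in the frame of tray_center below 0.014 m and angle between ring_center's own z axis and vertical below 0.15 rad and contact force between the fingers and ring below 0.05 N), for 0.2 s.
At the end, for the whole second after the job is handed in: The rotor's heavy side points straight down to within 20 degrees, the rotor stands still and the fingers still hold it (more than 1 N of contact); the ring weight lies flat on the floor of the tray, not touched by the fingers (all of step 1 and z of heavy in the frame of axle below -0.0282 m and contact force between the fingers and rotor above 1 N and velocity of joint rotor_turn between -0.1 and 0.1 rad/s); the arm keeps its last pose, push and grip.
It fails at once if the clear specimen cup is moved by more than 40 mm (distance of cup from where it was at the start of the episode above 0.04 m).
It fails at once if the vial is moved by more than 40 mm (distance of vial from where it was at the start of the episode above 0.04 m).
It fails at once if the pen is moved by more than 40 mm (distance of marker from where it was at the start of the episode above 0.04 m).
It fails at once if a sample tube is moved by more than 40 mm (distance of tube_1 from where it was at the start of the episode above 0.04 m).
It fails at once if a sample tube is moved by more than 40 mm (distance of tube_2 from where it was at the start of the episode above 0.04 m).
It also fails if it takes over 72 s, if anything falls off the work surface, if the arm or the gripper's body presses on something with over 40 N, if the wrist force passes 120 N, or if a joint passes its speed limit or range.

## Robot

A 6-joint arm with a two-finger parallel gripper is mounted at the origin on a cart in front of the work surface, level with it; the furniture and walls round the work are solid. World frame = base frame: x ahead of the robot, y to its left, z up, the work surface at z = 0. Lengths are in mm, angles in rad, forces in N, time in s.
With the tool pointing down it reaches from about 350 to 1000 mm from the base axis. Payload 7.1 kg.
Tool frame: the origin (TCP) lies between the finger pads; the fingertips stand 11 mm ahead of it and the grasp point (between the pads) lies 8 mm behind it (manip.finger_overhang is the z of the fingertips in the tool frame, in mm); z points along the fingers, x is the direction in which the jaws open and shut, and the axes are right-handed (so a half turn about z gives the same grasp; the last joint's range is limited). The gripper opens to 85 mm and grips with 20 to 120 N. Pads are 22 mm wide; open, the fingers measure 114 mm over their backs; the gripper's body (76 mm by 85 mm) begins 54 mm behind the grasp point. The pads swing forward as they close: fully open they stand 13 mm farther back than shut.
Start: joints at [1.319, 0.423, 1.63, -0, 1.089, -0.019], TCP at [144.158, 608.131, 242.319] pointing down, gripper open.
Joint ranges: [-3, 3], [-0.9, 2.11], [0.09, 2.58], [-1.31, 4.45], [0.11, 2.69], [-2.54, 2.54]. Speed limits (rad/s): [2.39, 2.39, 3.01, 3.14, 3.14, 3.14].

## Interface

Orientations are given as a rotation vector (axis times angle).
In Python, from plant import manip, eyes, finder gives the robot as it stands. The module is installed in compiled form; this text tells all that it offers.
- The arm moves only by the tool jog_arm, never from a script. Its argument "moves" is one flat list of numbers, 4 for each row, row after row: the shift along the tool's x, y, z in mm, then the turn about the tool's z in rad. A call has 1 to 20 rows; each row shifts and turns the commanded pose from where the row before left it, along the tool's axes as they then stand; what a row does not reach is not made up. A row lasts 1/10 s, in which the tool goes at most 50 mm and 8.59 degrees, less where a joint would pass 70% of its speed; a pose out of reach is approached as far as the arm can. A call is refused whole if a number of a shift passes 50 or a number of a turn 0.15, either way. A call with a gripper value outside its range is refused whole. "fingers" is the finger opening in mm, from 0 to 85.4, set as the call begins (left out, the last holds). The fingers move at their own pace and stop on an object; "squeeze" is the grip in N (left out, the last holds). Time passes only in rows, so rows that do not move let the fingers close. It gives the time, the measured TCP pose, the force and the opening at its end, in the units of the state.
- manip.observe(): the state, without advancing time (a new reading comes with each control period).
- eyes.capture(name): name is "side" or "top"; returns the picture (480x640x3 uint8, blue, green, red); there is no depth.
- eyes.camera_model(name): a dict with "vfov" (degrees; the focal length in pixels is half the picture's height over the tangent of half this angle, whatever the lens; pixels are square), "cx", "cy" (the principal point, pixels), "extrinsics" (4x4, takes a point from camera to world coordinates). Camera axes: x right, y up, looking along -z (the intrinsics and any distortion apply to the point x, -y, -z); pixel columns grow to the right and rows downward; lengths in mm; the calibration is good to about 2 mm. A picture is of the moment at which its call begins. camera_model takes no time and is no camera call.
- manip.sign_off(): hands the job in, once; it reports no verdict.
Trained networks look in the newest picture that a camera, given by its name, has taken for a name from the list of things; names that differ only in an ending like _2 or _b are one class to them, and where a whole thing is asked for, a point or a joint stands for the part that bears it (a point fixed in the world has none). Each returns a list of dicts, best first, with "p" (0 to 1); they miss things now and then, are a little off and sometimes report something else, mostly with a low value. They report only what shows in the picture. A call takes as long as a camera call. They do not tell look-alikes from the thing itself.
- finder.recognise(camera, target): "rect" ([left, top, right, bottom] as shares, 0 to 1, of the picture: columns of its width, rows of its height, round what is visible of it).
The state is a dict: "clock": time; "joint_positions": joint angles; "qvel": joint speeds; "effort": joint torques, N m; "tool_pos": TCP position; "tcp_rot": TCP orientation; "wrist_force": force on the tool from outside, world axes, zero at the start; "torque": the same for the moment, N m; "grip_width": finger opening in mm.
Only numpy, scipy, OpenCV 4.12 (cv2) and the standard library are available. Lean on these libraries where they do the work, as an engineer would, in place of code of your own. Each camera call takes 0.05 s, during which the arm holds its last target.

## Working session

There is one attempt and no reset: what is moved stays moved. The work goes in short steps, Python scripts to look and compute and a tool call to move; the robot and the scene stay as the last step left them, time stands still between calls to the robot, and variables do not carry over. Pictures are saved under pics/ and viewed, and the job is handed in when it is done.

Besides the shell and the picture viewer there is one more tool, called as name(argument=value, ...) on one line, values as JSON. jog_arm: Moves the arm, as the interface text tells. Its arguments: {"type":"object","properties":{"moves":{"type":"array"},"fingers":{"type":"number"},"squeeze":{"type":"number"}},"required":["moves"]}

```bash
ls; mkdir -p pics
python3 - <<'E'
from plant import manip, eyes, finder
import cv2
s=manip.observe()
print({k:s[k] for k in ('clock','tool_pos','tcp_rot','wrist_force','grip_width')}, manip.finger_overhang)
for n in ("side","top"):
    im=eyes.capture(n); cv2.imwrite(f"pics/{n}0.png",im)
    print(n,eyes.camera_model(n))
E
```

```text
pics
{'clock': 0.0, 'tool_pos': array([144.02509399, 607.64645565, 241.52845346]), 'tcp_rot': array([ 2.46362398e+00,  1.94789493e+00, -1.93537257e-03]), 'wrist_force': array([ 0.50315319, -0.32764799,  0.26615947]), 'grip_width': 85.41827565762462} 11.0
side {'vfov': 47.82083941646511, 'cx': 330.9333216307353, 'cy': 244.52564509654474, 'extrinsics': array([[-9.92976099e-01,  6.94262761e-02, -9.58042781e-02,
         3.21384184e+02],
       [-1.16832270e-01, -7.03164734e-01,  7.01362658e-01,
         9.44346537e+02],
       [-1.86731922e-02,  7.07629387e-01,  7.06337004e-01,
         1.16919232e+03],
       [ 0.00000000e+00,  0.00000000e+00,  0.00000000e+00,
         1.00000000e+00]])}
top {'vfov': 51.85902861329018, 'cx': 320.2027271364462, 'cy': 242.63312562507733, 'extrinsics': array([[ 3.79482680e-03,  9.94046498e-01, -1.08890582e-01,
         3.15008721e+02],
       [-9.99870109e-01,  5.47749588e-03,  1.51578923e-02,
        -3.76691788e+01],
       [ 1.56640975e-02,  1.08818916e-01,  9.93938167e-01,
         1.50622854e+03],
       [ 0.00000000e+00,  0.00000000e+00,  0.00000000e+00,
         1.00000000e+00]])}
```

View pics/side0.png

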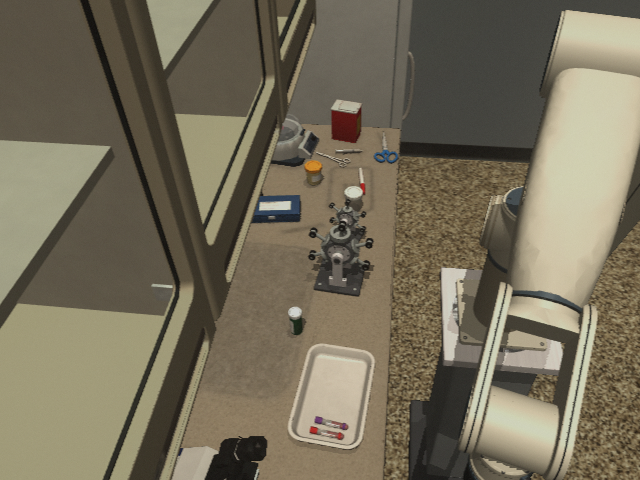

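View pics/top0.png

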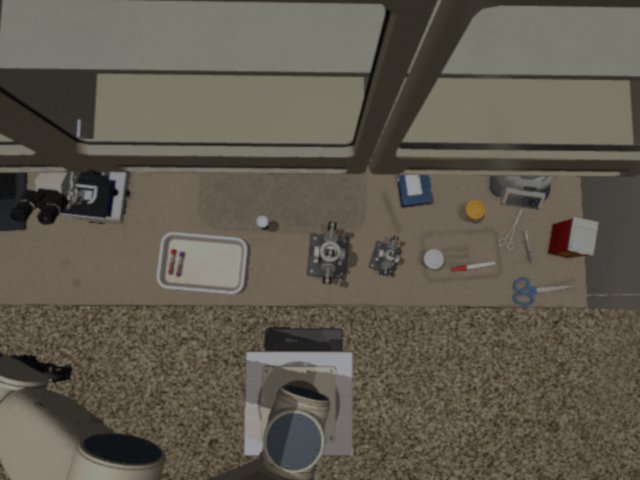

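```bash
cat > h.py <<'E'
import numpy as np, cv2
from plant import manip, eyes, finder
def K(n):
    m=eyes.camera_model(n); f=240/np.tan(np.radians(m['vfov']/2)); return f,m['cx'],m['cy'],np.array(m['extrinsics'])
def ray(n,u,v):
    f,cx,cy,E=K(n); d=np.array([(u-cx)/f,-(v-cy)/f,-1.]); d=E[:3,:3]@d; return E[:3,3],d/np.linalg.norm(d)
def atz(n,u,v,z):
    o,d=ray(n,u,v); return o+d*(z-o[2])/d[2]
def proj(n,p):
    f,cx,cy,E=K(n); q=E[:3,:3].T@(np.array(p,float)-E[:3,3]); return np.array([cx+f*q[0]/-q[2], cy-f*q[1]/-q[2]])
def tri(a,b):
    (o1,d1),(o2,d2)=ray(*a),ray(*b)
    A=np.stack([d1,-d2],1); t=np.linalg.lstsq(A,o2-o1,rcond=None)[0]
    p,q=o1+d1*t[0],o2+d2*t[1]; return (p+q)/2,np.linalg.norm(p-q)
def crop(n,im,box,s,name):
    x0,y0,x1,y1=box; cv2.imwrite('pics/'+name,cv2.resize(im[y0:y1,x0:x1],None,fx=s,fy=s,interpolation=cv2.INTER_CUBIC))
E
python3 - <<'E'
from h import *
a=cv2.imread('pics/side0.png');b=cv2.imread('pics/top0.png')
crop(0,a,(290,170,390,300),6,'s1.png') if 0 else cv2.imwrite('pics/s1.png',cv2.resize(a[195:295,295:395],None,fx=6,fy=6,interpolation=cv2.INTER_CUBIC))
cv2.imwrite('pics/t1.png',cv2.resize(b[210:295,290:410],None,fx=6,fy=6,interpolation=cv2.INTER_CUBIC))
W=640;H=480
for t in ("ring","rotor","stand","tray_center","tube_1","cup","vial","marker"):
  for n in ("side","top"):
    r=finder.recognise(n,t)[:3]
    print(t,n,[(round(q['p'],2),[round(float(v*s),1) for v,s in zip(q['rect'],(W,H,W,H))]) for q in r])
E
```

```text
ring side [(0.76, [331.9, 224.6, 349.0, 243.3])]
ring top [(0.78, [319.7, 240.7, 338.5, 260.5])]
rotor side [(0.71, [306.7, 222.6, 370.8, 268.0]), (0.55, [328.1, 197.6, 364.0, 231.8])]
rotor top [(0.76, [378.0, 235.5, 397.9, 275.5]), (0.74, [322.6, 220.4, 337.2, 280.7])]
stand side [(0.93, [327.3, 198.8, 365.6, 241.1]), (0.72, [307.0, 221.8, 372.8, 299.6])]
stand top [(0.61, [307.0, 222.6, 351.8, 281.9]), (0.59, [369.8, 234.7, 401.8, 277.3])]
tray_center side [(0.79, [289.0, 342.8, 374.8, 446.1])]
tray_center top [(0.76, [155.3, 230.0, 250.7, 295.0])]
tube_1 side [(0.67, [309.3, 423.8, 343.6, 440.9]), (0.62, [316.5, 415.2, 346.4, 429.5])]
tube_1 top [(0.68, [165.8, 247.3, 178.1, 275.6]), (0.66, [173.2, 249.9, 184.0, 277.8])]
cup side [(0.56, [341.4, 186.8, 364.2, 213.3])]
cup top [(0.72, [422.4, 249.5, 444.1, 268.3]), (0.37, [164.8, 248.3, 178.5, 273.8])]
vial side []
vial top [(0.61, [260.5, 212.6, 269.6, 228.9])]
marker side []
marker top [(0.79, [450.8, 262.7, 493.0, 269.7])]
```

View pics/s1.png

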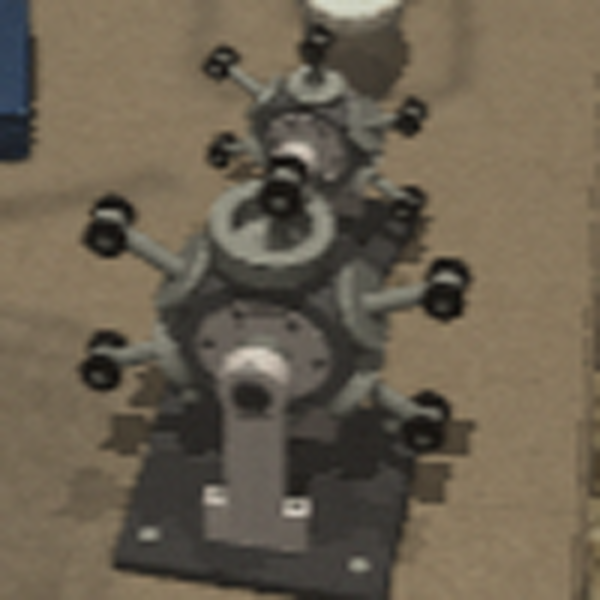

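View pics/t1.png

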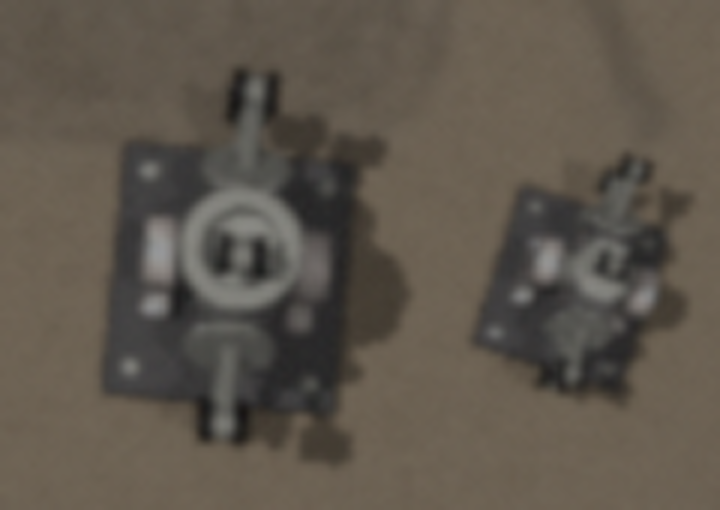

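Run:
```python
from h import *
from scipy.optimize import least_squares
def grip(k,p,th=0):
    a=th+np.radians(60*k); c,s=np.cos(p[2]),np.sin(p[2])
    X=88*np.sin(a); return np.array([p[0]+c*X,p[1]+s*X,118+88*np.cos(a)])
obs=[('top',0,(330.5,252.3)),('top',1,(332.5,225.8)),('top',5,(327.2,279.2)),
('side',0,(342.5,226.7)),('side',1,(313.3,232.5)),('side',5,(369.2,242.8)),('side',2,(312.2,255)),('side',4,(365.8,265))]
f=lambda p: np.concatenate([proj(n,grip(k,p))-uv for n,k,uv in obs])
r=least_squares(f,[310,-50,0]); print(r.x,np.degrees(r.x[2])); print(np.round(r.fun.reshape(-1,2),1))
for o in ('top','side'):
    g=[i for i,q in enumerate(obs) if q[0]==o]
    rr=least_squares(lambda p: f(p).reshape(-1,2)[g].ravel(),[310,-50,0]); print(o,rr.x,abs(rr.fun).max())
# ring
print(tri(('side',340.4,234),('top',329.1,250.6)), "expect z", 118+58)
# others
b=lambda u,v,z:np.round(atz('top',u,v,z),0)
print('tray corners',b(158,235,24),b(247,235,24),b(245,292,24),b(159,290,24))
print('tray floor in', [b(u,v,2) for u,v in((167,242),(240,240),(240,285),(165,285))])
print('tubes',b(172,261,8),b(179,263.8,8)); print('vial',b(262,222,80),'cup',b(433,259,70),'marker',b(472,266,8))
print('glass', b(260,170,0), b(365,170,0), b(100,305,0), b(350,350,0))
```

```text
[ 4.35383979e+02 -8.42594571e+01 -1.25849410e-01] -7.210640061813904
[[-0.2 -1.3]
 [ 0.7 -0.7]
 [-1.1  1. ]
 [-2.  -1.2]
 [-0.3  0.7]
 [-0.5 -0.7]
 [ 2.2  0.9]
 [ 1.9 -0.2]]
top [ 4.34421677e+02 -8.47530952e+01 -9.70180778e-02] 1.4058156112851634
side [ 4.35977217e+02 -8.37328789e+01 -1.51537865e-01] 2.249080804710104
(array([437.31379983, -82.11133848, 177.46078811]), np.float64(3.439112675724991)) expect z 176
tray corners [498. 428.  24.] [499. 161.  24.] [328. 163.  24.] [333. 419.  24.]
tray floor in [array([479., 407.,   2.]), array([487., 185.,   2.]), array([349., 182.,   2.]), array([348., 408.,   2.])]
tubes [421. 388.   8.] [412. 367.   8.]
vial [531. 110.  80.] cup [ 426. -390.   70.] marker [ 410. -524.    8.]
glass [707. 128.   0.] [ 709. -200.    0.] [288. 601.   0.] [ 156. -151.    0.]
```

Run:
```python
from h import *
a=cv2.imread('pics/side0.png');b=cv2.imread('pics/top0.png')
cv2.imwrite('pics/s2.png',cv2.resize(a[330:450,250:400],None,fx=5,fy=5,interpolation=cv2.INTER_CUBIC))
cv2.imwrite('pics/t2.png',cv2.resize(b[200:310,140:300],None,fx=5,fy=5,interpolation=cv2.INTER_CUBIC))
```

```text
(no output)
```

View pics/t2.png

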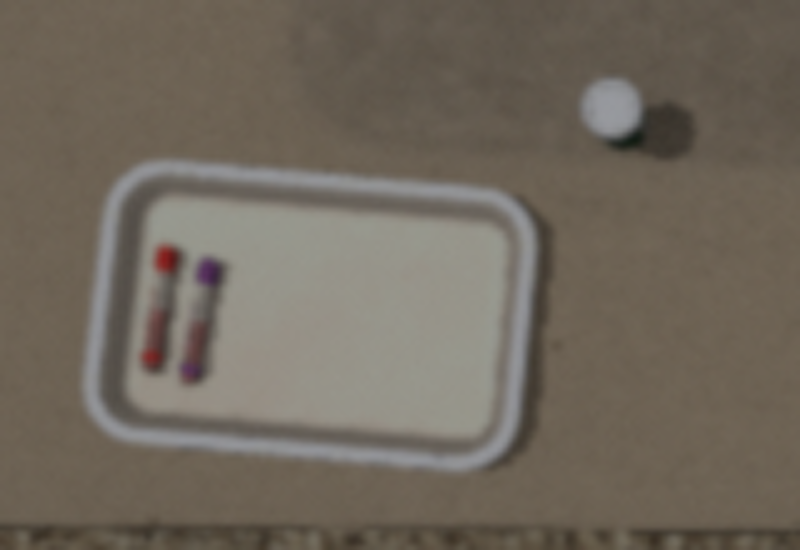

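Run:
```python
from h import *
from scipy.optimize import least_squares
def grip(k,p):
    a=p[3]+np.radians(60*k); c,s=np.cos(p[2]),np.sin(p[2])
    X=88*np.sin(a); return np.array([p[0]+c*X,p[1]+s*X,118+88*np.cos(a)])
def pl(x,y,p):
    c,s=np.cos(p[2]),np.sin(p[2]); return np.array([p[0]+c*x-s*y,p[1]+s*x+c*y,12.])
obs=[('top',0,(330.5,252.3)),('top',1,(332.5,225.8)),('top',5,(327.2,279.2)),
('side',0,(342.5,226.7)),('side',1,(313.3,232.5)),('side',5,(369.2,242.8)),('side',2,(312.2,255)),('side',4,(365.8,265))]
T=lambda u,v:(290+u/6,210+v/6); S=lambda u,v:(295+u/6,195+v/6)
corn=[('top',1,1,T(125,140)),('top',1,-1,T(355,165)),('top',-1,1,T(105,390)),('top',-1,-1,T(335,410)),('side',1,1,S(112,565)),('side',-1,1,S(388,600))]
for lx,ly in((65,60),(60,65)):
  f=lambda p: np.concatenate([proj(n,grip(k,p))+(p[4:6] if n=='top' else p[6:8])-uv for n,k,uv in obs]+[proj(n,pl(a*lx,b*ly,p))+(p[4:6] if n=='top' else p[6:8])-uv for n,a,b,uv in corn]+[p[4:]*.7])
  r=least_squares(f,[310,-50,0,0,0,0,0,0]); print(np.round(r.x,3),r.cost); print(np.round(r.fun.reshape(-1,2),1).tolist())
```

```text
[ 4.37916e+02 -8.41680e+01 -8.20000e-02 -7.70000e-02  3.47000e-01
 -1.65000e-01  2.93000e-01  3.68000e-01] 4.211783629881211
[[-0.1, 0.1], [-0.2, -0.9], [0.3, 1.2], [-0.1, -0.5], [0.0, 0.5], [0.2, 0.5], [0.1, 0.4], [0.2, 0.5], [-0.3, -0.3], [0.5, -1.1], [-0.8, 0.5], [0.4, 0.6], [-0.1, -1.1], [-0.3, -0.4], [0.2, -0.1], [0.2, 0.3]]
[ 4.37736e+02 -8.46100e+01 -8.10000e-02 -7.70000e-02  2.03000e-01
 -2.17000e-01  3.05000e-01  1.11000e-01] 16.73238617655115
[[-0.1, 0.1], [-0.2, -0.9], [0.4, 1.2], [-0.0, -0.8], [0.1, 0.2], [0.3, 0.1], [0.2, 0.1], [0.2, 0.1], [-2.1, 1.2], [2.0, 0.7], [-2.3, -1.3], [2.2, -0.9], [1.4, 0.1], [-2.3, 0.3], [0.1, -0.2], [0.2, 0.1]]
```

```bash
cat >> h.py <<'E'
from scipy.spatial.transform import Rotation as Ro
def st():
    s=manip.observe(); R=Ro.from_rotvec(s['tcp_rot']).as_matrix()
    return s['clock'],np.array(s['tool_pos']),R,np.array(s['wrist_force']),s['grip_width'],s
def plan(pts,yaws=None):
    """pts world targets sequentially; prints tool-frame deltas; yaw= world angle of tool x"""
    t,p,R,F,g,s=st(); a=np.arctan2(R[1,0],R[0,0])
    print('t',round(t,2),'tcp',np.round(p,1),'xang',round(a,3),'tilt',np.round(R[:,2],4),'F',np.round(F,2),'g',round(g,1))
    for q in pts:
        q=np.array(q,float); d=q[:3]-p; c,si=np.cos(a),np.sin(a)
        tx=np.array([c,si,0]); ty=np.array([si,-c,0])
        print(' to',q,'tool dx,dy,dz',np.round([d@tx,d@ty,-d[2]],1), 'turn',round(-(q[3]-a),3) if len(q)>3 else '')
        p=q[:3]; 
        if len(q)>3: a=q[3]
E
python3 - <<'E'
from h import *
off=np.array([.35,-.17]); b=lambda u,v,z:np.round(atz('top',u-off[0],v-off[1],z),1)
print('ring top',b(290+241/6,210+250/6,184))
T=lambda u,v:(140+u/5,200+v/5)
print('tray',b(*T(311,315),24), 'edge mids', [b(*T(u,v),24) for u,v in((325,176),(290,452),(95,300),(530,330))])
print(manip.observe()['clock'])
plan([(300,400,330),(430,200,330),(434,-84,290,1.489)])
E
```

```text
ring top [435.1 -83.8 184. ]
tray [413.5 294.1  24. ] edge mids [array([497.5, 288.2,  24. ]), array([331.8, 304.2,  24. ]), array([421.9, 423.3,  24. ]), array([405.2, 163. ,  24. ])]
0.9
t 0.9 tcp [144.2 608.1 242.3] xang 1.338 tilt [ 0.  0. -1.] F [ 0.11 -0.17 -0.35] g 85.4
 to [300. 400. 330.] tool dx,dy,dz [-166.6  199.7  -87.7] turn 
 to [430. 200. 330.] tool dx,dy,dz [-164.6  172.6   -0. ] turn 
 to [434.    -84.    290.      1.489] tool dx,dy,dz [-275.4   69.4   40. ] turn -0.151
```

jog_arm(moves=[-28,33,-15,0,-28,33,-15,0,-28,33,-15,0,-28,33,-15,0,-28,33,-15,0,-28,33,-15,0,-33,35,0,0,-33,35,0,0,-33,35,0,0,-33,35,0,0,-33,35,0,0,-45,12,0,-0.03,-45,12,0,-0.03,-45,12,0,-0.03,-45,12,0,-0.03,-45,12,0,-0.03,0,0,0,0], fingers=85, squeeze=40)

```text
clock: 2.6
tool_pos: [451.2, -38.2, 332.7]
tcp_rot: [2.315, 2.121, -0.0]
wrist_force: [-0.9, 0.9, -0.7]
grip_width: 85.0
```

Run:
```python
from h import *
plan([(434,-84,260,1.489),(434,-84,180)])
```

```text
t 2.6 tcp [451.2 -38.2 332.7] xang 1.483 tilt [ 0.0011 -0.0015 -1.    ] F [-0.86  0.88 -0.74] g 85.0
 to [434.    -84.    260.      1.489] tool dx,dy,dz [-47.1 -13.1  72.7] turn -0.006
 to [434. -84. 180.] tool dx,dy,dz [ 0.  0. 80.] turn
```

jog_arm(moves=[-16,-4.3,25,-0.006,-16,-4.3,25,0,-15,-4.3,25,0,0,0,0,0,0,0,0,0])

```text
clock: 3.1
tool_pos: [434.3, -79.2, 257.6]
tcp_rot: [-2.305, -2.133, 0.0]
wrist_force: [0.0, -0.2, 1.0]
grip_width: 85.3
```

Run:
```python
from h import *
plan([(434,-84,180)])
for n,bx in (("side",(280,150,400,300)),("top",(270,190,400,300))):
    im=eyes.capture(n); x0,y0,x1,y1=bx
    cv2.imwrite(f"pics/{n}3.png",cv2.resize(im[y0:y1,x0:x1],None,fx=4 if n=='side' else 6,fy=4 if n=='side' else 6,interpolation=cv2.INTER_CUBIC))
```

```text
t 3.1 tcp [434.3 -79.2 257.6] xang 1.493 tilt [-4.e-04  4.e-04 -1.e+00] F [ 0.02 -0.21  1.01] g 85.3
 to [434. -84. 180.] tool dx,dy,dz [-4.9  0.1 77.6] turn
```

View pics/side3.png

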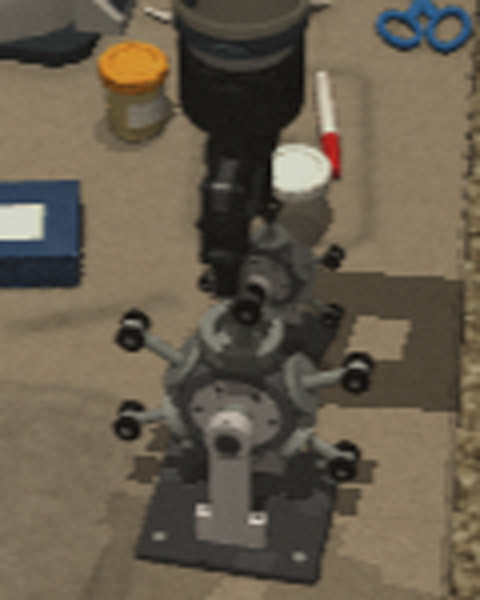

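View pics/top3.png

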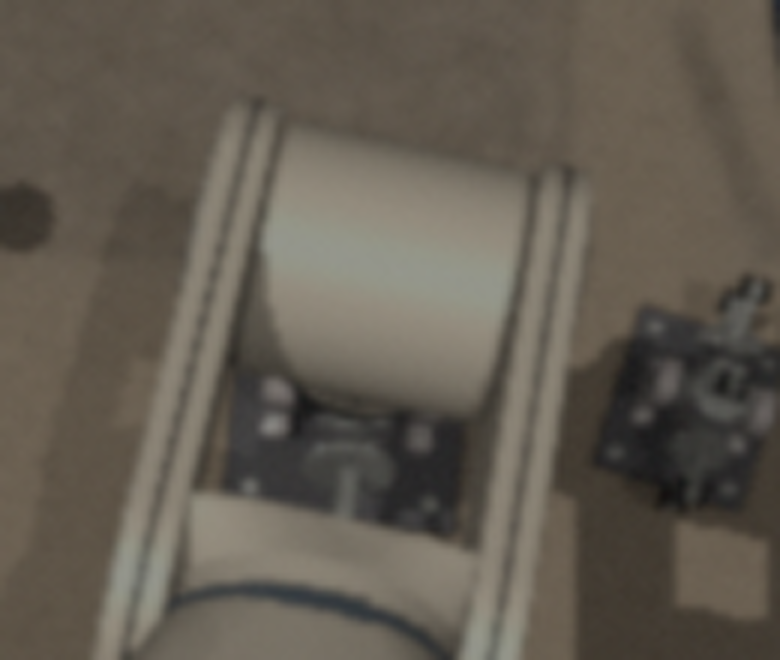

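```bash
python3 - <<'E'
from h import *
for y in (-79.2+43,-79.2+57):
  for z in (246.6,258):
    for dx in(-11,0,11): print(y,z,dx,np.round(proj('side',(438+dx,y,z)),1))
print(proj('side',(431.1,-84,206)))
E
python3 - <<'E'
import cv2
E
```

```text
-36.2 246.6 -11 [341.7 226.9]
-36.2 246.6 0 [337.3 226.6]
-36.2 246.6 11 [333.  226.3]
-36.2 258 -11 [341.7 223.5]
-36.2 258 0 [337.3 223.2]
-36.2 258 11 [332.9 222.9]
-22.200000000000003 246.6 -11 [341.1 230.7]
-22.200000000000003 246.6 0 [336.7 230.4]
-22.200000000000003 246.6 11 [332.3 230.1]
-22.200000000000003 258 -11 [341.1 227.4]
-22.200000000000003 258 0 [336.7 227.1]
-22.200000000000003 258 11 [332.2 226.8]
[342.12127494 225.691317  ]
```

Run:
```python
import cv2
im=cv2.imread('pics/side3.png')
cv2.imwrite('pics/side3b.png',cv2.resize(im[100:360,120:360],None,fx=2.3,fy=2.3,interpolation=cv2.INTER_CUBIC))
```

```text
(no output)
```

View pics/side3b.png

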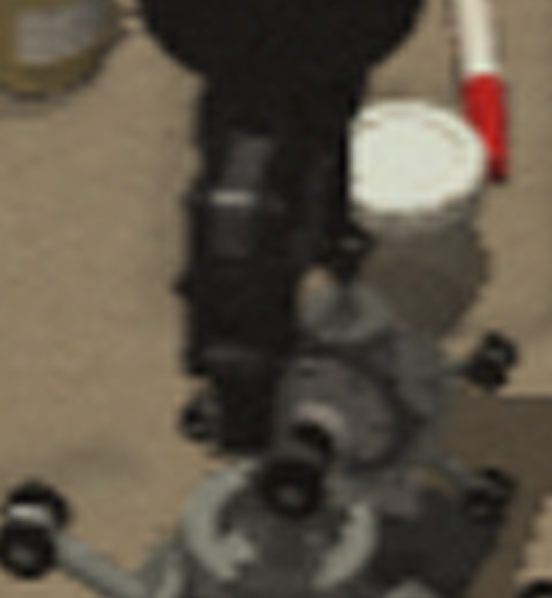

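jog_arm(moves=[-5,0,30,0,0,0,25,0,0,0,25,0,0,0,0,0,0,0,0,0])

```text
clock: 3.7
tool_pos: [434.6, -84.2, 178.3]
tcp_rot: [2.304, 2.135, 0.001]
wrist_force: [-0.4, -0.4, 1.3]
grip_width: 85.2
```

jog_arm(moves=[0,0,0,0,0,0,0,0,0,0,0,0,0,0,0,0,0,0,0,0,0,0,0,0,0,0,0,0,0,0,0,0], fingers=45, squeeze=40)

```text
clock: 4.5
tool_pos: [435.2, -84.6, 179.2]
tcp_rot: [2.303, 2.132, 0.004]
wrist_force: [-0.7, 1.2, 9.2]
grip_width: 55.1
```

jog_arm(moves=[0,-0.3,-5,0,0,-0.7,-10,0,0,-1,-14,0,0,-1,-14,0,0,-1,-14,0,0,0,-20,0,0,0,-20,0,0,0,0,0])

```text
clock: 5.3
tool_pos: [431.2, -84.6, 277.3]
tcp_rot: [2.302, 2.131, 0.005]
wrist_force: [-0.4, -0.9, -0.5]
grip_width: 54.9
```

Run:
```python
from h import *
for n,bx in (("side",(280,150,400,300)),):
    im=eyes.capture(n); x0,y0,x1,y1=bx
    cv2.imwrite(f"pics/{n}4.png",cv2.resize(im[y0:y1,x0:x1],None,fx=4,fy=4,interpolation=cv2.INTER_CUBIC))
plan([(420,100,276),(411,264,150),(411,264,30)])
```

```text
t 5.35 tcp [430.4 -84.4 275.8] xang 1.494 tilt [ 3.3e-03 -8.0e-04 -1.0e+00] F [-0.42  0.06 -1.44] g 54.8
 to [420. 100. 276.] tool dx,dy,dz [183.1 -24.5  -0.2] turn 
 to [411. 264. 150.] tool dx,dy,dz [162.8 -21.6 126. ] turn 
 to [411. 264.  30.] tool dx,dy,dz [  0.   0. 120.] turn
```

View pics/side4.png

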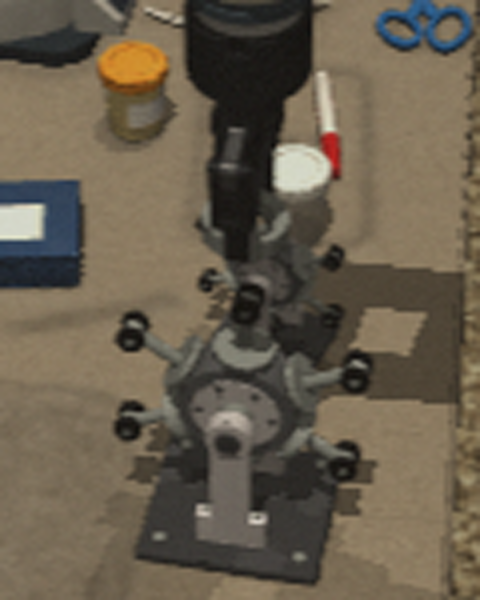

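jog_arm(moves=[46,-6,0,0,46,-6,0,0,46,-6,0,0,46,-6,0,0,40,-5.5,25,0,40,-5.5,30,0,40,-5.5,35,0,41,-5.5,36,0,0,0,40,0,0,0,40,0,0,0,25,0,0,0,10,0,0,0,0,0])

```text
clock: 6.65
tool_pos: [409.5, 256.1, 37.5]
tcp_rot: [-2.305, -2.134, 0.006]
wrist_force: [0.3, -0.2, -1.2]
grip_width: 54.5
```

Run:
```python
from h import *
for n,bx in (("side",(250,290,400,450)),):
    im=eyes.capture(n); x0,y0,x1,y1=bx
    cv2.imwrite(f"pics/{n}5.png",cv2.resize(im[y0:y1,x0:x1],None,fx=3.7,fy=3.7,interpolation=cv2.INTER_CUBIC))
plan([(411,264,14)])
```

```text
t 6.7 tcp [410.5 256.6  38.7] xang 1.494 tilt [-1.1e-03 -6.0e-04 -1.0e+00] F [ 0.19 -0.14 -0.56] g 54.7
 to [411. 264.  14.] tool dx,dy,dz [ 7.4 -0.  24.7] turn
```

View pics/side5.png

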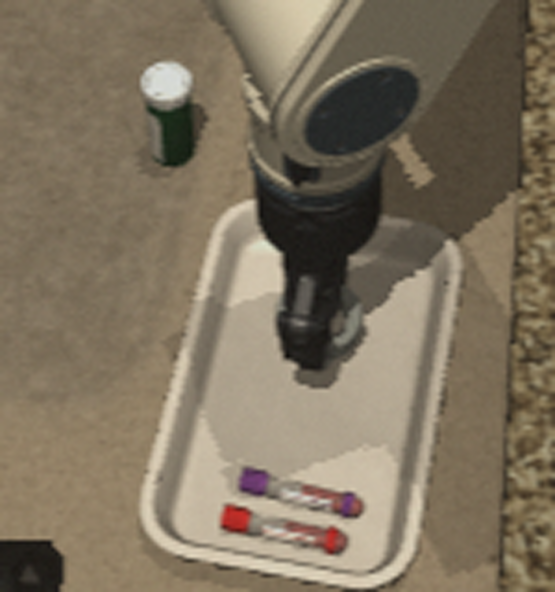

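jog_arm(moves=[0,0,12,0,0,0,6,0,0,0,3,0,0,0,0,0,0,0,0,0])

```text
clock: 7.2
tool_pos: [410.9, 256.9, 18.1]
tcp_rot: [2.305, 2.134, 0.0]
wrist_force: [0.2, -0.5, -0.4]
grip_width: 55.0
```

jog_arm(moves=[0,0,1.5,0,0,0,0,0])

```text
clock: 7.4
tool_pos: [410.8, 256.9, 16.5]
tcp_rot: [2.305, 2.134, 0.0]
wrist_force: [0.2, -0.3, -0.5]
grip_width: 54.7
```

jog_arm(moves=[0,0,1.5,0,0,0,0,0])

```text
clock: 7.6
tool_pos: [410.7, 256.8, 14.8]
tcp_rot: [-2.305, -2.135, 0.0]
wrist_force: [0.0, 0.8, -1.3]
grip_width: 54.7
```

jog_arm(moves=[0,0,1.5,0,0,0,0,0])

```text
clock: 7.8
tool_pos: [411.1, 256.9, 13.5]
tcp_rot: [2.305, 2.134, 0.001]
wrist_force: [1.6, -0.8, 3.0]
grip_width: 54.6
```

jog_arm(moves=[0,0,0,0,0,0,0,0,0,0,0,0,0,0,0,0,0,0,0,0], fingers=85)

```text
clock: 8.3
tool_pos: [410.7, 256.8, 13.4]
tcp_rot: [-2.305, -2.134, 0.0]
wrist_force: [-0.2, 0.3, 0.5]
grip_width: 85.5
```

jog_arm(moves=[0,0,-20,0,0,0,-40,0,0,0,-45,0,0,0,-45,0,0,0,-45,0,0,0,-40,0,-40,5,-30,0,-45,6,0,0,-45,6,0,0,-45,6,0,0,0,0,0,0])

```text
clock: 9.4
tool_pos: [419.8, 76.7, 278.3]
tcp_rot: [2.31, 2.128, -0.001]
wrist_force: [-1.1, 0.1, 0.0]
grip_width: 84.9
```

Run:
```python
from h import *
for n,bx in (("side",(250,290,400,450)),):
    im=eyes.capture(n); x0,y0,x1,y1=bx
    cv2.imwrite(f"pics/{n}6.png",cv2.resize(im[y0:y1,x0:x1],None,fx=3.7,fy=3.7,interpolation=cv2.INTER_CUBIC))
plan([(431,-84,260,1.489)])
```

```text
t 9.45 tcp [420.   78.6 278.4] xang 1.489 tilt [ 1.e-04 -1.e-04 -1.e+00] F [0.96 0.64 0.27] g 85.0
 to [431.    -84.    260.      1.489] tool dx,dy,dz [-161.1   24.2   18.4] turn 0.0
```

View pics/side6.png

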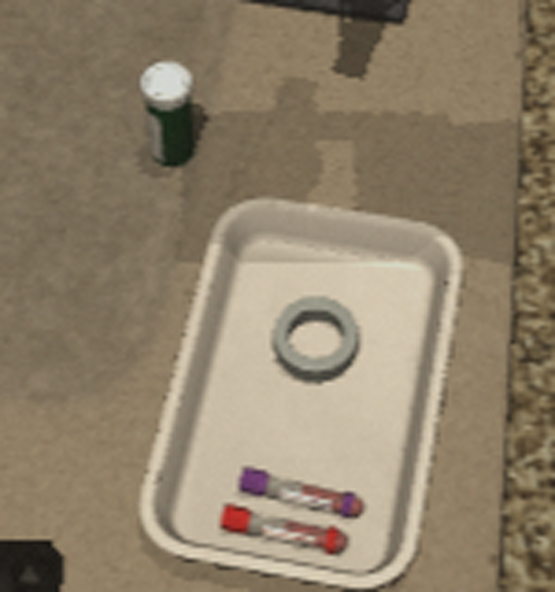

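jog_arm(moves=[-40,6,4,0,-41,6,5,0,-41,6,5,0,-41,6,5,0,0,0,0,0,0,0,25,0,0,0,20,0,0,0,7,0,0,0,0,0], fingers=50)

```text
clock: 10.35
tool_pos: [431.2, -82.4, 206.5]
tcp_rot: [-2.302, -2.135, 0.002]
wrist_force: [-0.1, -0.1, 0.4]
grip_width: 49.9
```

Run:
```python
from h import *
for n,bx in (("side",(280,150,400,300)),):
    im=eyes.capture(n); x0,y0,x1,y1=bx
    cv2.imwrite(f"pics/{n}7.png",cv2.resize(im[y0:y1,x0:x1],None,fx=4,fy=4,interpolation=cv2.INTER_CUBIC))
plan([(431,-84,207,1.489)])
```

```text
t 10.4 tcp [431.8 -82.7 207.3] xang 1.495 tilt [-7.e-04  3.e-04 -1.e+00] F [-0.5   0.11  0.35] g 50.1
 to [431.    -84.    207.      1.489] tool dx,dy,dz [-1.4 -0.7  0.3] turn 0.006
```

View pics/side7.png

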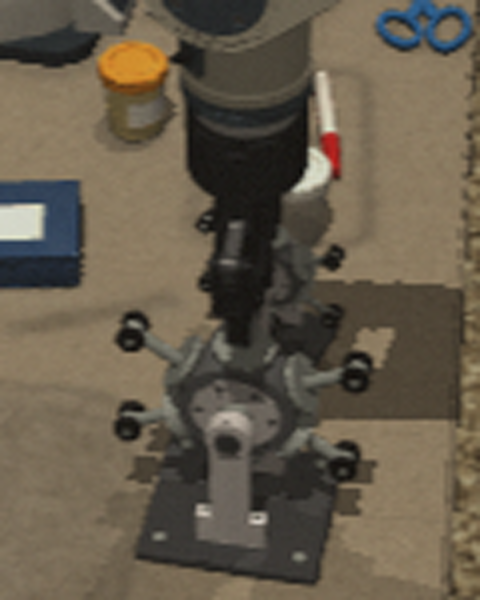

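```bash
cat >> h.py <<'E'
AX=np.array([437.9,-84.2,118.]); YAW=-0.082
def loc(p):
    d=p-AX; c,s=np.cos(YAW),np.sin(YAW)
    return np.array([c*d[0]+s*d[1],-s*d[0]+c*d[1],d[2]])
def meas(n=8,ax=None,tag=''):
    Fs=[];Ps=[]
    for i in range(n):
        eyes.capture('side'); t,p,R,F,g,s=st(); Fs.append(loc(F+AX)); Ps.append(loc(p))
    F=np.mean(Fs,0);P=np.mean(Ps,0); sd=np.std(Fs,0)
    th=np.arctan2(P[0],P[2]); tv=np.array([np.cos(th),0,-np.sin(th)]); rv=np.array([np.sin(th),0,np.cos(th)])
    print(tag,'t',round(t,2),'P',np.round(P,1),'r',round(np.hypot(P[0],P[2]),1),'th',round(np.degrees(th),1),'F',np.round(F,2),'sd',np.round(sd,2),'app tang',round(-F@tv,2),'app rad',round(-F@rv,2),'g',round(g,1))
    open('log.txt','a').write(f"{tag} {t} {P.tolist()} {F.tolist()}\n")
E
python3 -c "
from h import *
meas(6,tag='free')"
```

```text
free t 10.7 P [-5.7  0.4 90.1] r 90.2 th -3.6 F [0.16 0.09 0.17] sd [0.36 0.49 0.32] app tang -0.17 app rad -0.16 g 50.1
```

jog_arm(moves=[-1.4,-0.7,0,0.006,0,0,0,0,0,0,0,0,0,0,0,0,0,0,0,0,0,0,0,0], fingers=12, squeeze=40)

```text
clock: 11.3
tool_pos: [431.1, -84.7, 207.7]
tcp_rot: [2.312, 2.127, 0.002]
wrist_force: [-0.3, 4.0, 5.9]
grip_width: 21.2
```

```bash
python3 -c "
from h import *
meas(4,tag='gripped')"
```

```text
gripped t 11.5 P [-6.7 -1.  89.7] r 89.9 th -4.3 F [-0.97  3.87  5.93] sd [0.46 0.42 0.77] app tang 0.52 app rad -5.99 g 21.2
```

jog_arm(moves=[0,6.75,-0.3,0,0,7.7,0.3,0,0,7.6,1,0,0,3.8,0.8,0,0,3.7,0.9,0])

```text
clock: 12.0
tool_pos: [460.8, -87.3, 204.4]
tcp_rot: [-2.311, -2.128, -0.0]
wrist_force: [0.2, 3.7, 2.0]
grip_width: 20.9
```

```bash
python3 -c "
from h import *
meas(6,tag='+15')"
```

```text
+15 t 12.3 P [23.5 -1.3 86.4] r 89.5 th 15.2 F [ 5.04  3.41 -3.71] sd [0.41 0.61 1.38] app tang -5.84 app rad 2.26 g 21.1
```

jog_arm(moves=[0,7.3,2.3,0,0,7.1,2.9,0,0,3.4,1.7,0,0,3.4,1.8,0])

```text
clock: 12.7
tool_pos: [481.5, -89.2, 195.4]
tcp_rot: [-2.311, -2.127, 0.001]
wrist_force: [-0.1, 2.5, 0.4]
grip_width: 21.1
```

```bash
python3 -c "
from h import *
meas(6,tag='+30')"
```

```text
+30 t 13.0 P [44.  -1.4 77.4] r 89.0 th 29.6 F [ 2.81  2.09 -6.1 ] sd [0.36 0.59 1.08] app tang -5.46 app rad 3.92 g 20.7
```

jog_arm(moves=[0,6.5,4.1,0,0,6.1,4.7,0,0,2.8,2.6,0,0,2.8,2.6,0])

```text
clock: 13.4
tool_pos: [499.3, -90.8, 181.3]
tcp_rot: [-2.311, -2.127, 0.002]
wrist_force: [-3.6, -0.1, -2.2]
grip_width: 21.2
```

```bash
python3 -c "
from h import *
meas(6,tag='+45')"
```

```text
+45 t 13.7 P [61.8 -1.5 63.3] r 88.5 th 44.3 F [-0.15 -1.23 -7.78] sd [0.42 0.26 1.23] app tang -5.33 app rad 5.67 g 20.9
```

jog_arm(moves=[0,5.2,5.7,0,0,4.7,6.1,0,0,2.1,3.2,0,0,2.0,3.3,0])

```text
clock: 14.1
tool_pos: [512.9, -91.9, 163.2]
tcp_rot: [-2.31, -2.127, 0.002]
wrist_force: [-5.2, -2.6, -1.1]
grip_width: 21.2
```

```bash
python3 -c "
from h import *
meas(6,tag='+60')"
```

```text
+60 t 14.4 P [75.5 -1.5 45. ] r 87.9 th 59.2 F [-3.78 -3.62 -7.47] sd [0.45 0.56 1.14] app tang -4.48 app rad 7.08 g 21.0
```

jog_arm(moves=[0,0,0,0,0,0,0,0,0,0,0,0,0,0,-15,0,0,0,-30,0,0,0,-40,0,0,0,0,0], fingers=50)

```text
clock: 15.1
tool_pos: [517.2, -92.3, 254.2]
tcp_rot: [2.305, 2.122, 0.01]
wrist_force: [1.5, 0.1, 0.3]
grip_width: 50.2
```

Run:
```python
from h import *
im=eyes.capture('side')
cv2.imwrite("pics/s8.png",cv2.resize(im[150:300,280:400],None,fx=4,fy=4,interpolation=cv2.INTER_CUBIC))
plan([(438,-84,248,1.489),(438,-84,207)])
```

```text
t 15.15 tcp [515.9 -92.1 251.8] xang 1.488 tilt [ 0.0074 -0.0013 -1.    ] F [-0.06  0.29 -1.34] g 49.9
 to [438.    -84.    248.      1.489] tool dx,dy,dz [  1.6 -78.3   3.8] turn -0.001
 to [438. -84. 207.] tool dx,dy,dz [ 0.  0. 41.] turn
```

View pics/s8.png

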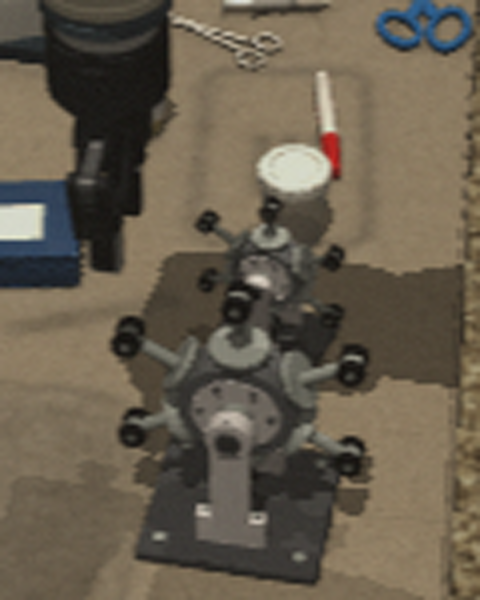

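jog_arm(moves=[0.8,-39,2,0,0.8,-39,2,0,0,0,0,0,0,0,22,0,0,0,18,0,0,0,0,0,0,0,0,0])

```text
clock: 15.85
tool_pos: [436.2, -83.7, 204.4]
tcp_rot: [-2.311, -2.127, 0.001]
wrist_force: [0.4, -0.2, 0.5]
grip_width: 50.0
```

jog_arm(moves=[0,0,0,0,0,0,0,0,0,0,0,0,0,0,0,0,0,0,0,0], fingers=12)

```text
clock: 16.35
tool_pos: [436.9, -84.9, 205.6]
tcp_rot: [2.309, 2.126, 0.0]
wrist_force: [0.4, -6.7, 0.6]
grip_width: 21.1
```

```bash
python3 -c "
from h import *
meas(4,tag='grip2 th60')"
```

```text
grip2 th60 t 16.55 P [-1.  -0.8 87.6] r 87.6 th -0.6 F [ 0.62 -7.27  1.27] sd [0.25 0.22 0.26] app tang -0.63 app rad -1.26 g 21.2
```

jog_arm(moves=[0,7.7,0.3,0,0,7.6,1,0,0,3.8,0.8,0,0,3.7,0.9,0])

```text
clock: 16.95
tool_pos: [459.2, -86.9, 202.4]
tcp_rot: [2.309, 2.126, -0.001]
wrist_force: [-1.5, -7.8, 2.2]
grip_width: 20.8
```

```bash
python3 -c "
from h import *
meas(6,tag='+75')"
```

```text
+75 t 17.25 P [22.  -1.  84.3] r 87.1 th 14.6 F [ 2.14 -7.58 -2.59] sd [0.65 0.5  1.29] app tang -2.72 app rad 1.97 g 20.9
```

jog_arm(moves=[0,7.3,2.3,0,0,7.1,2.9,0,0,3.4,1.7,0,0,3.4,1.8,0])

```text
clock: 17.65
tool_pos: [480.1, -88.8, 193.5]
tcp_rot: [2.309, 2.127, -0.002]
wrist_force: [-2.9, -8.3, 1.8]
grip_width: 21.4
```

```bash
python3 -c "
from h import *
meas(6,tag='+90')"
```

```text
+90 t 17.95 P [42.8 -1.1 75.3] r 86.7 th 29.6 F [ 1.84 -8.51 -3.62] sd [0.64 0.27 1.47] app tang -3.39 app rad 2.23 g 21.4
```

jog_arm(moves=[0,6.5,4.1,0,0,6.1,4.7,0,0,2.8,2.6,0,0,2.8,2.6,0])

```text
clock: 18.35
tool_pos: [498.1, -90.4, 179.5]
tcp_rot: [2.309, 2.127, -0.002]
wrist_force: [-3.2, -9.1, 2.8]
grip_width: 21.4
```

```bash
python3 -c "
from h import *
meas(6,tag='+105')"
```

```text
+105 t 18.65 P [60.8 -1.3 61.2] r 86.3 th 44.8 F [ 0.58 -9.07 -3.1 ] sd [0.24 0.36 0.83] app tang -2.59 app rad 1.79 g 21.0
```

jog_arm(moves=[0,5.2,5.7,0,0,4.7,6.1,0,0,2.1,3.2,0,0,2.0,3.3,0])

```text
clock: 19.05
tool_pos: [512.0, -91.7, 161.2]
tcp_rot: [2.31, 2.127, -0.002]
wrist_force: [-3.1, -9.4, 2.7]
grip_width: 21.0
```

```bash
python3 -c "
from h import *
meas(6,tag='+120')"
```

```text
+120 t 19.35 P [74.6 -1.4 42.9] r 86.1 th 60.1 F [ 0.02 -9.62 -2.57] sd [0.52 0.39 0.92] app tang -2.24 app rad 1.26 g 20.9
```

jog_arm(moves=[0,-4.1,-6.5,0,0,-4.7,-6.1,0,0,-2.6,-2.8,0,0,-2.6,-2.9,0])

```text
clock: 19.75
tool_pos: [498.2, -90.4, 179.5]
tcp_rot: [2.309, 2.126, -0.001]
wrist_force: [-0.5, -9.8, -3.6]
grip_width: 20.8
```

```bash
python3 -c "
from h import *
meas(6,tag='-105')"
```

```text
-105 t 20.05 P [60.3 -1.3 61.7] r 86.3 th 44.3 F [-2.06 -9.38  1.87] sd [0.59 0.55 1.17] app tang 2.78 app rad 0.1 g 20.9
```

jog_arm(moves=[0,-5.7,-5.2,0,0,-6.1,-4.7,0,0,-3.2,-2.1,0,0,-3.3,-2.0,0])

```text
clock: 20.45
tool_pos: [480.2, -88.8, 193.5]
tcp_rot: [2.309, 2.126, -0.0]
wrist_force: [0.7, -7.5, -6.0]
grip_width: 21.1
```

```bash
python3 -c "
from h import *
meas(6,tag='-90')"
```

```text
-90 t 20.75 P [42.1 -1.1 75.7] r 86.7 th 29.1 F [-1.44 -8.18  1.14] sd [0.48 0.22 1.47] app tang 1.81 app rad -0.29 g 21.1
```

jog_arm(moves=[0,-6.8,-3.5,0,0,-7.1,-2.9,0,0,-3.6,-1.2,0,0,-3.7,-1.1,0])

```text
clock: 21.15
tool_pos: [459.6, -86.9, 202.3]
tcp_rot: [2.308, 2.125, 0.001]
wrist_force: [3.2, -7.9, -5.5]
grip_width: 21.0
```

```bash
python3 -c "
from h import *
meas(6,tag='-75')"
```

```text
-75 t 21.45 P [21.3 -1.  84.4] r 87.1 th 14.2 F [-0.28 -7.4   0.2 ] sd [0.63 0.48 1.12] app tang 0.33 app rad -0.13 g 21.2
```

jog_arm(moves=[0,-7.5,-1.7,0,0,-7.6,-1.0,0,0,-3.8,-0.2,0,0,-3.9,-0.1,0])

```text
clock: 21.85
tool_pos: [437.6, -85.0, 205.6]
tcp_rot: [2.308, 2.124, 0.003]
wrist_force: [3.9, -6.8, -4.6]
grip_width: 21.1
```

```bash
python3 -c "
from h import *
meas(6,tag='-60')"
```

```text
-60 t 22.15 P [-0.8 -0.8 87.6] r 87.6 th -0.5 F [ 2.02 -6.73 -0.52] sd [0.63 0.48 0.57] app tang -2.02 app rad 0.54 g 21.3
```

Run:
```python
import numpy as np
from scipy.optimize import least_squares
d=[(15,1,.3),(30,1,.29),(45,1,.99),(60,1,1.65),(75,1,2.0),(90,1,3.41),(105,1,4.24),(120,1,3.89),(105,-1,-2.18),(90,-1,-3.55),(75,-1,-4.46),(60,-1,-3.9),
 (15,-1,-5.84),(30,-1,-5.46),(45,-1,-5.33),(60,-1,-4.48),(90,-1,-3.39),(105,-1,-2.59),(120,-1,-2.24),(105,1,2.78)]
for sub in (d,d[:12],d[:8]):
  th,s,f=np.array(sub).T
  m=lambda p: s*p[0]-p[1]*np.cos(np.radians(th-p[2]))-f
  r=least_squares(m,[3.2,2.5,10],loss='soft_l1'); J=np.linalg.inv(r.jac.T@r.jac)
  print(np.round(r.x,2),np.sqrt(np.diag(J))*np.std(r.fun),'down at',r.x[2]+90); print(np.round(r.fun,1))
  b=1-0
```

```text
[3.06 2.71 5.2 ] [0.09185953 0.16247109 2.56725383] down at 95.1964362800142
[ 0.1  0.3 -0.  -0.2  0.1 -0.6 -0.7  0.3 -0.4  0.2  0.5 -0.7  0.1 -0.1
  0.2 -0.1  0.1 -0.   0.3  0.7]
[3.08 2.87 1.71] [0.14199285 0.26694413 3.21062709] down at 91.71029728772261
[-0.   0.3 -0.  -0.1  0.3 -0.4 -0.5  0.6 -0.2  0.4  0.6 -0.7]
[  2.5    2.72 -12.17] [ 0.68188306  0.26688988 16.67561185] down at 77.83003910065452
[-0.2  0.2  0.   0.   0.4 -0.3 -0.5  0.4]
```

jog_arm(moves=[0,7.7,0.3,0,0,7.6,1,0,0,7.5,1.7,0,0,3.7,1.1,0,0,3.6,1.2,0])

```text
clock: 22.65
tool_pos: [466.4, -87.6, 200.1]
tcp_rot: [2.309, 2.126, -0.001]
wrist_force: [-1.7, -7.7, 1.2]
grip_width: 21.4
```

jog_arm(moves=[0,3.6,1.4,0,0,3.5,1.5,0])

```text
clock: 22.85
tool_pos: [473.3, -88.2, 197.1]
tcp_rot: [2.309, 2.126, -0.002]
wrist_force: [-3.1, -8.6, 2.8]
grip_width: 20.9
```

jog_arm(moves=[0,3.4,1.7,0,0,3.4,1.8,0])

```text
clock: 23.05
tool_pos: [480.0, -88.8, 193.6]
tcp_rot: [2.309, 2.126, -0.002]
wrist_force: [-2.9, -8.7, 1.5]
grip_width: 20.8
```

jog_arm(moves=[0,3.3,2.0,0,0,3.2,2.1,0])

```text
clock: 23.25
tool_pos: [486.4, -89.4, 189.5]
tcp_rot: [2.309, 2.127, -0.002]
wrist_force: [-3.7, -9.6, 1.0]
grip_width: 21.2
```

jog_arm(moves=[0,3.1,2.3,0,0,3.0,2.4,0])

```text
clock: 23.45
tool_pos: [492.5, -89.9, 184.8]
tcp_rot: [2.309, 2.126, -0.002]
wrist_force: [-3.0, -8.7, 2.1]
grip_width: 21.0
```

jog_arm(moves=[0,2.9,2.5,0,0,2.8,2.6,0])

```text
clock: 23.65
tool_pos: [498.0, -90.4, 179.6]
tcp_rot: [2.31, 2.127, -0.002]
wrist_force: [-2.8, -9.2, 2.1]
grip_width: 20.9
```

jog_arm(moves=[0,-2.8,-2.6,0,0,-2.9,-2.5,0])

```text
clock: 23.85
tool_pos: [492.8, -89.9, 184.5]
tcp_rot: [2.309, 2.126, -0.001]
wrist_force: [0.7, -7.5, -4.9]
grip_width: 21.0
```

jog_arm(moves=[0,-3.0,-2.4,0,0,-3.1,-2.3,0])

```text
clock: 24.05
tool_pos: [486.6, -89.4, 189.3]
tcp_rot: [2.309, 2.126, -0.001]
wrist_force: [1.8, -8.3, -3.4]
grip_width: 21.0
```

jog_arm(moves=[0,-3.2,-2.1,0,0,-3.3,-2.0,0])

```text
clock: 24.25
tool_pos: [480.3, -88.8, 193.5]
tcp_rot: [2.309, 2.126, -0.0]
wrist_force: [1.6, -8.9, -4.2]
grip_width: 21.0
```

jog_arm(moves=[0,-3.4,-1.8,0,0,-3.4,-1.7,0])

```text
clock: 24.45
tool_pos: [473.7, -88.2, 197.0]
tcp_rot: [2.309, 2.126, 0.0]
wrist_force: [2.2, -8.9, -3.8]
grip_width: 20.8
```

jog_arm(moves=[0,-3.5,-1.5,0,0,-3.6,-1.4,0])

```text
clock: 24.65
tool_pos: [466.8, -87.6, 200.0]
tcp_rot: [2.309, 2.125, 0.0]
wrist_force: [2.2, -8.2, -5.2]
grip_width: 20.7
```

Run:
```python
import numpy as np
from scipy.optimize import least_squares
new=[(80,1,-1.7,1.2),(85,1,-3.1,2.8),(90,1,-2.9,1.5),(95,1,-3.7,1.0),(100,1,-3,2.1),(105,1,-2.8,2.1),(100,-1,.7,-4.9),(95,-1,1.8,-3.4),(90,-1,1.6,-4.2),(85,-1,2.2,-3.8),(80,-1,2.2,-5.2)]
n=[(t,s,-(fx*np.cos(np.radians(t-60))-fz*np.sin(np.radians(t-60)))) for t,s,fx,fz in new]
print([(a,b,round(c,2)) for a,b,c in n])
d=[(15,1,.3),(30,1,.29),(45,1,.99),(60,1,1.65),(75,1,2.0),(90,1,3.41),(105,1,4.24),(120,1,3.89),(105,-1,-2.18),(90,-1,-3.55),(75,-1,-4.46),(60,-1,-3.9)]+n
for sub in (d,d[4:]):
  th,s,f=np.array(sub).T
  m=lambda p: s*p[0]-p[1]*np.cos(np.radians(th-p[2]))-f
  r=least_squares(m,[3.2,2.5,10],loss='soft_l1'); J=np.linalg.inv(r.jac.T@r.jac)
  print(np.round(r.x,2),np.sqrt(np.diag(J))*np.std(r.fun),'down at',r.x[2]+90)
```

```text
[(80, 1, np.float64(2.01)), (85, 1, np.float64(3.99)), (90, 1, np.float64(3.26)), (95, 1, np.float64(3.6)), (100, 1, np.float64(3.65)), (105, 1, np.float64(3.46)), (100, -1, np.float64(-3.69)), (95, -1, np.float64(-3.42)), (90, -1, np.float64(-3.49)), (85, -1, np.float64(-3.6)), (80, -1, np.float64(-3.85))]
[3.24 2.9  3.45] [0.10986913 0.27892538 2.38898198] down at 93.44706872106296
[3.33 2.11 3.87] [0.12937901 0.5997571  3.38657905] down at 93.87230495274532
```

jog_arm(moves=[0,3.6,1.4,0,0,3.5,1.5,0,0,3.4,1.7,0,0,3.4,1.8,0,0,2.6,1.6,0,0,2.6,1.7,0,0,0,0,0,0,0,0,0,0,0,0,0,0,0,0,0,0,0,0,0])

```text
clock: 25.75
tool_pos: [485.5, -89.3, 190.1]
tcp_rot: [2.309, 2.126, -0.001]
wrist_force: [0.5, -9.0, -2.4]
grip_width: 21.1
```

Run:
```python
from h import *
meas(6,tag='final')
meas(6,tag='final2')
im=eyes.capture('side')
cv2.imwrite("pics/fin.png",cv2.resize(im[150:450,240:400],None,fx=2,fy=2,interpolation=cv2.INTER_CUBIC))
s=manip.observe(); print(np.round(s['qvel'],4))
for t in ('ring','tube_1','vial','cup','marker'): print(t,[(round(q['p'],2),np.round(np.array(q['rect'])*[640,480,640,480],1)) for q in finder.recognise('side',t)[:2]])
```

```text
final t 26.05 P [47.8 -1.2 72.2] r 86.6 th 33.5 F [ 1.15 -8.75 -2.5 ] sd [0.14 0.55 0.55] app tang -2.34 app rad 1.45 g 21.3
final2 t 26.35 P [47.8 -1.2 72.2] r 86.6 th 33.5 F [ 1.45 -8.64 -2.88] sd [0.46 0.62 0.33] app tang -2.8 app rad 1.6 g 21.1
[ 0.0013 -0.0015 -0.0009  0.0011 -0.0004  0.0002]
ring [(0.67, array([325.6, 364.8, 344.8, 393.5])), (0.45, array([306.8, 225.9, 375.2, 273.5]))]
tube_1 [(0.62, array([316.5, 416.6, 348.2, 428.7])), (0.51, array([311.1, 421.4, 339.7, 442.5]))]
vial [(0.69, array([287.5, 306. , 302.1, 332.4]))]
cup [(0.86, array([340.2, 186.4, 364.3, 210.2])), (0.59, array([284.6, 341.4, 374.6, 448.3]))]
marker [(0.74, array([308.9, 423.6, 342.4, 444.7])), (0.55, array([359.2, 166.8, 363.5, 193.3]))]
```

View pics/fin.png

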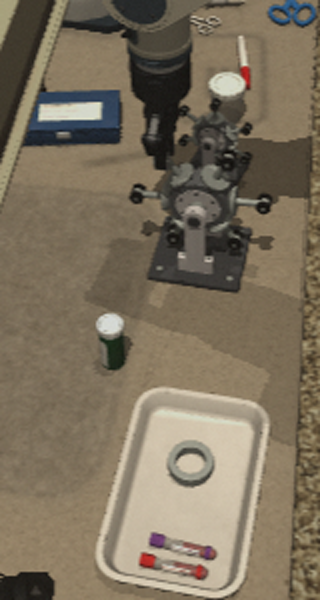

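```bash
python3 -c "
from plant import manip
print(manip.sign_off())"
```

```text
the job is handed in; nothing more can be done
None
```

I lifted the ring off the upper arm and laid it flat on the tray. Then I turned the rotor by its grips, brought the heavy side down, and handed the job in at about 26.7 s while still holding a grip.

**Ring:** the last picture shows it lying flat and let go on the free part of the tray floor. Tubes, vial, cup and pen look to be where they were at the start.

**Heavy side:**
- I took forces in both directions over about 105 degrees of turn. The fit gave a drag of about 3.2 N and a pull of about 2.9 N at the grip, both in line with the values given.
- It puts the heavy side straight down at 93 to 94 degrees of rotor turn, with a statistical error of about 3 degrees. Fits to different parts of the data gave 92 to 95 degrees.
- One early fit, using only the forward readings, gave 78 degrees. Its error was about 17 degrees, so I did not use it.

**Final hold:** the rotor stands at about 94 degrees, judged from the tool position. The fingers are shut at 21 mm on a grip, with the squeeze set to 40 N. The arm's joint speeds were close to zero.

**Checks that disagreed:**
- A steady sideways force of about 9 N along the axle remained, because the grasp is slightly off centre.
- A few single force readings were 0.5 to 0.7 N off the fit.
- The forces felt at rest varied within the drag, so I did not rely on them alone.
- The networks' pen and ring searches also returned some wrong boxes; I judged those items from the picture instead.

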